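# Sweep the offcuts from under the tying vise

### The job

Slide the scrap pan along the bench from its parking mark to the mark under the lip and slide the clear guard fully open; only then sweep every offcut from the fenced floor over the lip into the pan with the brush, never touching an offcut with the fingers. Afterwards stand the brush back upright on its black mat, slide the guard fully shut, and slide the pan with all the offcuts in it back square onto its parking mark. Never lift or tip the pan, and leave the vise, jar, bottle and spool alone.

Things in the scene. Friction and masses are not known exactly. Their poses are not given: they have to be found in the camera images.
- bed: fixed plinth, white top 70 mm above the bench; origin on the bench, plinth spans x -200..200, y -120..240 mm (bed frame). On top, the sweeping floor x -192..0, y -120..135, with aluminium fences 8 mm thick, 40 mm tall on its -x, +x, +y sides; its -y side is open and guarded. A fixed vise stands on the top beyond the +x fence
- floor_mid (a point): point on the sweeping floor at bed (-96, 0, 70) mm; axes as the bed
- lip_edge (a point): middle of the outer edge of the lip, on its top, bed (-96, -160, 70) mm: beyond the guard's groove (flush, y = -100) the floor runs on as this 8 mm thick lip, 40 mm past the plinth's side, overhanging the pan; the side fences run along to its end
- gate_mark (a point): centre of the white corner marks on the bench under the lip, bed (-96, -210, 0) mm: where the pan's origin belongs for sweeping (pan's axes parallel to the bed's; the pan's +y wall is then 30 mm inside the lip's edge and 10 mm from the plinth)
- park_mark (a point): centre of the white corner marks on the bench where the pan is parked, bed (-96, -400, 0) mm; pan's axes parallel to the bed's
- brush_mat (a point): centre of the black 150 (x) x 76 (y) mm mat on the plinth's top behind the back fence, bed (-96, 190, 70) mm; the mat is flush, and the brush stands on it, long side along x
- guard (a joint): slide of the clear guard along bed +x, in m: 0 shut (panel covers the floor's whole open side), 0.205 fully open (panel clear of the floor's open side). About 2 N of friction; stays where left
- guard_handle (a point): grip point of the guard's black handle, an upright block 40 (x) x 16 (y) x 40 (z) mm on top of the clear 6 mm panel; this point is 15 mm below its top and moves with the guard, bed (-168, -100, 155) mm when shut, x = +37 when open. The panel's top is 62 mm over the sweeping floor
- pan: loose open steel scrap pan 230 (x) x 160 (y) mm, 45 mm tall, walls 4 mm, about 0.5 kg, standing on the bench; origin at the centre of its underside. Handle on its -y side: an upright black block 50 (x) x 16 (y) mm centred at pan y = -110 mm (30 mm outside the wall), from 21 to 96 mm above the bench. It passes freely under the lip (62 mm above the bench)
- brush: loose block brush, 0.18 kg, standing on its bristles; origin at the centre of the bristles' underside. Stiff bristles 86 (x) x 28 (y) x 38 (z) mm, wooden back 90 x 34 mm from 38 to 56 mm, and an upright wooden grip 44 (x) x 18 (y) mm in the middle from 54 to 106 mm; grip it across y, about 85 mm up
- scrap0: a chunky wood or cork offcut, about 42 x 34 mm and 32 mm tall, on the sweeping floor; origin at its middle, z up as built. May be absent.
- scrap1: a chunky wood or cork offcut, about 38 x 36 mm and 32 mm tall, on the sweeping floor; origin at its middle, z up as built. May be absent.
- scrap2: a chunky wood or cork offcut, about 44 x 36 mm, L-shaped, and 32 mm tall, on the sweeping floor; origin at its middle, z up as built. May be absent.
- scrap3: a chunky wood or cork offcut, about 40 x 30 mm and 32 mm tall, on the sweeping floor; origin at its middle, z up as built. May be absent.
- scrap4: a chunky wood or cork offcut, about 36 x 36 mm, T-shaped, and 32 mm tall, on the sweeping floor; origin at its middle, z up as built. May be absent.
- vise: fixed fly-tying vise on the plinth, to be left alone; origin at bed (100, 50, 70) mm; spans bed x 50..190, y -15..115, up to 260 mm above the bench
- jar: bystander: glass jar, 60 mm across, 70 mm tall, origin at the centre of its underside
- cement: bystander: small amber bottle, 40 mm across, 75 mm tall, origin at the centre of its underside
- spool: bystander: copper wire spool standing on the plinth beside the brush mat, 48 mm across, 50 mm tall, origin at the centre of its underside
Not all that is in view belongs to the job. Leave any red look-alike of the scrap3 alone. What is shaped like the scrap2 but yellow is not meant.

How it is judged (in metres and radians):
On the way, in this order (a step that is already met when the one before it is completed fails the run):
1. the pan is on the mark under the lip and the guard is fully open (horizontal distance between pan and gate_mark below 0.025 m and angle between the x axis of pan and the x axis of bed, either way round below 0.2 rad and value of joint guard above 0.195 m), for 0.2 s.
2. every offcut is in the pan (x of scrap0 in the frame of pan between -0.115 and 0.115 m and y of scrap0 in the frame of pan between -0.08 and 0.08 m and z of each of scrap0, scrap1, scrap2, scrap3, scrap4 in the frame of pan below 0.074 m and x of scrap1 in the frame of pan between -0.115 and 0.115 m and y of scrap1 in the frame of pan between -0.08 and 0.08 m and x of scrap2 in the frame of pan between -0.115 and 0.115 m and y of scrap2 in the frame of pan between -0.08 and 0.08 m and x of scrap3 in the frame of pan between -0.115 and 0.115 m and y of scrap3 in the frame of pan between -0.08 and 0.08 m and x of scrap4 in the frame of pan between -0.115 and 0.115 m and y of scrap4 in the frame of pan between -0.08 and 0.08 m), for 0.2 s.
At the end, for the whole second after the job is handed in: Every offcut lies in the pan (middle inside the walls, under 74 mm above the bench); pan within 25 mm and 0.2 rad of its parking mark; guard shut to within 10 mm; brush upright on its mat, within 50 mm along and 30 mm across of its centre; pan and brush at rest (all of step 2 and horizontal distance between pan and park_mark below 0.025 m and angle between the x axis of pan and the x axis of bed, either way round below 0.2 rad and value of joint guard below 0.01 m and x of brush in the frame of brush_mat between -0.05 and 0.05 m and y of brush in the frame of brush_mat between -0.03 and 0.03 m and z of brush in the frame of brush_mat between -0.01 and 0.01 m and angle between brush's own z axis and vertical below 0.15 rad and linear speed of each of pan, brush below 0.02 m/s); the robot touches nothing.
It fails at once if the pan is lifted more than 15 mm or tipped (height (world z) of pan above 0.015 m or angle between pan's own z axis and vertical above 0.2 rad).
It fails at once if the fingers touch an offcut (contact force between the fingers and scrap0 above 1 N or contact force between the fingers and scrap1 above 1 N or contact force between the fingers and scrap2 above 1 N or contact force between the fingers and scrap3 above 1 N or contact force between the fingers and scrap4 above 1 N).
It fails at once if the vise is struck by the arm, fingers or brush (contact force between any of the arm, the fingers, brush and vise above 5 N).
It fails at once if a bystander is moved by more than 30 mm (distance of any of jar, cement, spool from where it was at the start of the episode above 0.03 m).
Of scrap0, scrap1, scrap2, scrap3, scrap4 only 3 to 5 are there at a start; the rules pass over those that are not, and their reading is None.
At some moment in a run one of scrap0, scrap1, scrap2, scrap3, scrap4, pan may be knocked a few centimetres aside while the robot is not near it.
It also fails if it takes over 192 s, if anything falls off the work surface, if the arm or the gripper's body presses on something with over 40 N, if the wrist force passes 120 N, or if a joint passes its speed limit or range.

### The arm

A 6-joint arm with a two-finger parallel gripper is mounted at the origin on the work surface. World frame = base frame: x ahead of the robot, y to its left, z up, the work surface at z = 0. Lengths are in m, angles in degrees, forces in N, time in s.
With the tool pointing down it reaches from about 0.375 to 0.9 m from the base axis. Payload 3.1 kg.
Tool frame: the origin (TCP) lies at the very end of the fingers, on their centre line; the grasp point (between the pads) lies 19 mm behind it; z points along the fingers, y is the line along which they close (so a half turn about z gives the same grasp; the last joint's range is limited). The gripper opens to 87 mm and grips with 3 to 60 N. Pads are 19 mm wide; open, the fingers measure 117 mm over their backs; the gripper's body (75 mm by 190 mm) begins 51 mm behind the grasp point.
Start: joints at [63.054, 30.224, 82.088, -0, 67.689, -10.227], TCP at [0.18, 0.599, 0.223] pointing down, gripper open.
Joint ranges: [-176.69, 176.69], [-43.24, 126.21], [12.49, 139.97], [-82, 262], [0, 151.66], [-163.58, 163.58]. Speed limits (degrees/s): [159.86, 159.86, 180, 180, 180, 180].

### API

Orientations are given as a 3x3 rotation matrix whose columns are the frame's x, y, z axes.
In Python, from rig import readout, viewer, ticket gives the robot as it stands.
- The arm moves only by the tool send_rows, never from a script. Its argument "moves" is a list of rows, each a list of 6 numbers: the shift along the tool's x, y, z in units of 250 mm (1.0 is 250 mm), then the turn, a rotation vector about the tool's x, y, z in units of 90 degrees (1.0 is 90 degrees). A call has 1 to 12 rows; each row is the pose to reach, as a shift and turn from the pose commanded when the call began, along the tool's axes at that moment; what a row does not reach only later rows make up. A row lasts 1/10 s, in which the tool goes at most 50 mm and 8.59 degrees, less where a joint would pass 70% of its speed; a pose out of reach is approached as far as the arm can. A call with a number of a shift or a turn outside -1 to 1 is refused whole. A call with a gripper value outside its range is refused whole. "grip" is the opening, from 0 (shut) to 1 (fully open), set as the call begins (left out, the last holds). The fingers move at their own pace and stop on an object; the grip force is fixed at half the most. Time passes only in rows, so rows that repeat a pose let the fingers close. It gives the time, the measured TCP pose, the force, the opening and the grip force at its end, in the units of the state.
- readout.read_state(): the state, without advancing time (a new reading comes with each control period).
- viewer.capture(name): name is "side" or "top" or "wrist"; returns (picture, depth): 480x640x3 uint8, red, green, blue; 480x640 float32, m along the optical axis (not along the pixel's ray), 0 where there is no reading.
- viewer.camera_info(name): a dict with "fx", "fy", "cx", "cy" (pixels), "R" (3x3) and "t" (3): a world point X has camera coordinates R X + t; the wrist camera has in their place "tool_from_camera" (4x4, takes a point from camera to tool coordinates, whose origin is the TCP and whose axes are the flange's). Camera axes: x right, y down, z forward; pixel columns grow to the right and rows downward; lengths in m; the calibration is good to about 2 mm. A picture is of the moment at which its call begins: read the wrist's pose just before it. camera_info takes no time and is no camera call.
- ticket.hand_in(): hands the job in; it is judged then, once.
The state is a dict: "time_s": time; "joint_positions": joint angles; "qvel": joint speeds; "tau": joint torques, N m; "position": TCP position; "tcp_rot": TCP orientation; "force": force on the tool from outside, world axes, zero at the start; "moment": the same for the moment, N m; "opening": opening from 0.0 (shut) to 1.0 (fully open); "grasp_force": force on a finger pad.
Only numpy, scipy, OpenCV 4.12 (cv2) and the standard library are available. Lean on these libraries where they do the work, as an engineer would, in place of code of your own. Each camera call takes 0.05 s, during which the arm holds its last target. There are 200 camera calls.

## Working session

There is one attempt and no reset: what is moved stays moved. The work goes in short steps, Python scripts to look and compute and a tool call to move; the robot and the scene stay as the last step left them, time stands still between calls to the robot, and variables do not carry over. Pictures are saved under pics/ and viewed, at most 14 in all, crops included, and the job is handed in when it is done.

Besides the shell and the picture viewer there is one more tool, called as name(argument=value, ...) on one line, values as JSON. send_rows: Moves the arm, as the interface text tells. Shifts and turns lie within -1 to 1; 1 stands for 250 mm of shift or 90 degrees of turn. Its arguments: {"type":"object","properties":{"moves":{"type":"array"},"grip":{"type":"number"}},"required":["moves"]}

```bash
ls; mkdir -p pics; python3 - <<'E'
from rig import readout, viewer
import cv2,numpy as np
print(readout.read_state())
for n in("top","side"):
    p,d=viewer.capture(n);np.savez(f"{n}0.npz",p=p,d=d);cv2.imwrite(f"pics/{n}0.png",p[:,:,::-1]);print(n,viewer.camera_info(n))
print(viewer.camera_info("wrist"))
E
```

```text
pics
{'time_s': 0.0, 'joint_positions': array([ 6.30523401e+01,  3.02795985e+01,  8.21581739e+01, -4.30057193e-04,
        6.76898560e+01, -1.02294838e+01]), 'qvel': array([ 0.03240585,  0.00283083, -0.03554884, -0.03424964,  0.0803344 ,
        0.06938799]), 'tau': array([-1.59324202e-05, -4.40042102e+01, -1.76588845e+01,  6.32163347e-02,
        5.83789323e-02, -1.62273454e-04]), 'position': array([0.17943931, 0.59789929, 0.22155495]), 'tcp_rot': array([[-9.57731913e-01,  2.87660522e-01, -1.00327583e-03],
       [ 2.87662008e-01,  9.57729927e-01, -1.98881743e-03],
       [ 3.88763031e-04, -2.19335826e-03, -9.99997519e-01]]), 'force': array([-0.33937477, -0.17716647,  0.25779093]), 'moment': array([-0.03029456, -0.00784725, -0.01273678]), 'grasp_force': 0.0, 'opening': 1.0010421196675912}
top {'fx': 492.4469818353667, 'fy': 492.4469818353667, 'cx': 320.69789358986833, 'cy': 243.14542437141628, 'R': array([[ 0.01546538, -0.99978407, -0.01387962],
       [-0.99395939, -0.01386389, -0.10886929],
       [ 0.10865335,  0.01547949, -0.99395917]]), 't': array([0.08716408, 0.5682474 , 0.95366632])}
side {'fx': 542.5706359643308, 'fy': 542.5706359643308, 'cx': 324.157369435678, 'cy': 242.60308950856512, 'R': array([[-0.91588957, -0.40141411, -0.00360587],
       [-0.30226653,  0.69552406, -0.65182913],
       [ 0.26416139, -0.59591357, -0.75835729]]), 't': array([0.55801355, 0.19260483, 1.02134394])}
{'fx': 415.4709847129471, 'fy': 415.4709847129471, 'cx': 323.65786562901485, 'cy': 241.87700685958808, 'tool_from_camera': array([[ 2.27560774e-04, -9.69555145e-01, -2.44872967e-01,
         6.64329481e-02],
       [ 9.99999971e-01,  2.40642675e-04, -2.35043344e-05,
        -2.57170781e-04],
       [ 8.17156342e-05, -2.44872954e-01,  9.69555171e-01,
        -1.61661006e-01],
       [ 0.00000000e+00,  0.00000000e+00,  0.00000000e+00,
         1.00000000e+00]])}
```

View pics/top0.png

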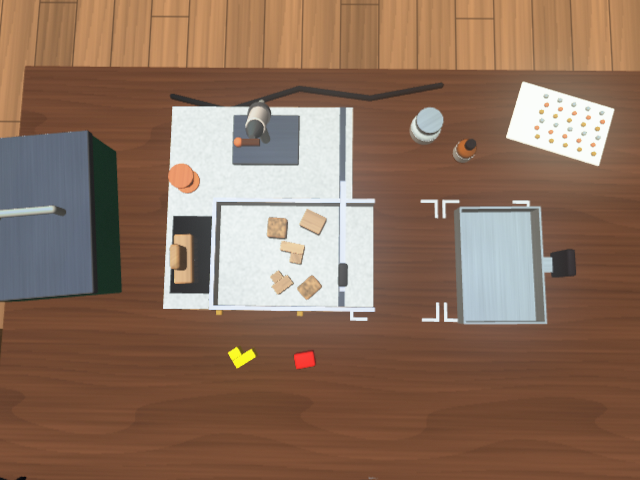

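View pics/side0.png

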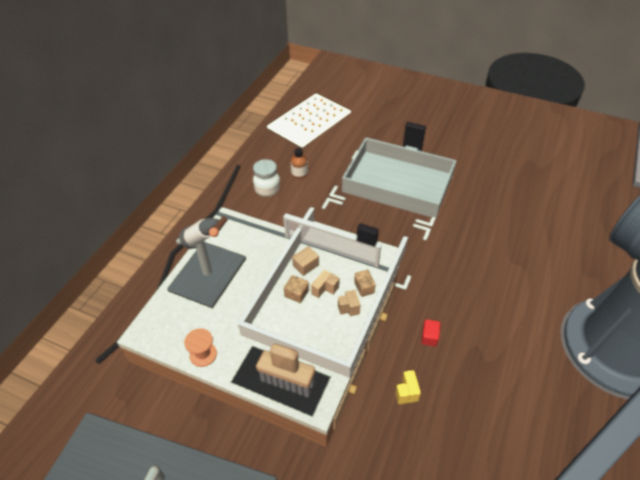

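The top view shows bed +x up the image and +y to the left, with the plinth corners near (163,308), (172,107) and (352,107). The pan is at (500,265) with its handle at (564,263), the guard handle at (343,273), the brush at (182,259), and five offcuts at (277,228), (313,221), (293,251), (281,283) and (309,287). The red and yellow pieces at (304,360) and (241,357) are decoys.

```bash
cat > h.py <<'E'
import numpy as np,cv2
from rig import readout, viewer
def ray(n,uv,z):
    c=viewer.camera_info(n);R=np.array(c["R"]);t=np.array(c["t"])
    uv=np.atleast_2d(uv).astype(float)
    d=np.c_[(uv[:,0]-c["cx"])/c["fx"],(uv[:,1]-c["cy"])/c["fy"],np.ones(len(uv))]@R
    o=-R.T@t
    return o+d*((z-o[2])/d[:,2])[:,None]
def proj(n,X):
    c=viewer.camera_info(n);q=np.atleast_2d(X)@np.array(c["R"]).T+np.array(c["t"])
    return np.c_[q[:,0]/q[:,2]*c["fx"]+c["cx"],q[:,1]/q[:,2]*c["fy"]+c["cy"]]
def cloud(n,d):
    c=viewer.camera_info(n);v,u=np.mgrid[:480,:640]
    P=np.stack([(u-c["cx"])/c["fx"]*d,(v-c["cy"])/c["fy"]*d,d],-1)
    return (P-np.array(c["t"]))@np.array(c["R"])
def fit2(src,dst):  # rigid 2D
    a,b=src.mean(0),dst.mean(0);H=(src-a).T@(dst-b);th=np.arctan2(H[0,1]-H[1,0],H[0,0]+H[1,1])
    R=np.array([[np.cos(th),-np.sin(th)],[np.sin(th),np.cos(th)]]);return th,b-R@a,(src@R.T+b-R@a-dst)
E
python3 - <<'E'
from h import *
z=np.load("top0.npz");p,d=z["p"],z["d"];W=cloud("top",d)
hsv=cv2.cvtColor(p,cv2.COLOR_RGB2HSV)
def blobs(m,amin):
    n,l,s,c=cv2.connectedComponentsWithStats(m.astype(np.uint8))
    return [(l==i) for i in range(1,n) if s[i,4]>=amin]
# plinth by depth
m=(abs(W[...,2]-.07)<.012)&(d>0);m[:,400:]=0;m[:,:130]=0
# fit plinth outer: edges by rows/cols of region
b=max(blobs(m,500),key=lambda x:x.sum());ys,xs=np.where(b)
cn=max(cv2.findContours(b.astype(np.uint8),0,2)[0],key=cv2.contourArea)
ap=cv2.approxPolyDP(cn,6,True)[:,0];print("plinth",ap.tolist());print(np.round(ray("top",ap,.07),4).tolist())
# mat
m=(hsv[...,2]<45)
for b in blobs(m,60):
    ys,xs=np.where(b)
    if 150<xs.mean()<620 and 150<ys.mean()<350:print("dark",b.sum(),xs.min(),xs.max(),ys.min(),ys.max(),cv2.minAreaRect(np.c_[xs,ys].astype(np.float32)),np.round(np.median(W[b],0),4))
# brown pieces
m=(hsv[...,1]>60)&(hsv[...,2]>90)&(W[...,2]>.08);m[:,:165]=0;m[:,400:]=0
for b in blobs(m,60):
    ys,xs=np.where(b);print("brown",b.sum(),xs.mean(),ys.mean(),np.round(np.percentile(W[b][:,2],[10,50,90]),3),ray("top",[[xs.mean(),ys.mean()]],np.percentile(W[b][:,2],60))[0].round(4))
# pan top rim
m=(W[...,2]>.025)&(W[...,2]<.06);m[:,:445]=0;m[:,548:]=0
m[:190]=0;m[340:]=0
ys,xs=np.where(m);r=cv2.boxPoints(cv2.minAreaRect(np.c_[xs,ys].astype(np.float32)));print("pan",r,ray("top",r,.045))
# white marks
m=(hsv[...,2]>200)&(hsv[...,1]<50);m[:,:345]=0;m[:190]=0;m[330:]=0
for b in blobs(m,15):
    ys,xs=np.where(b);print("mark",b.sum(),xs.min(),xs.max(),ys.min(),ys.max())
E
```

```text
plinth [[352, 108], [269, 107], [270, 143], [244, 149], [233, 139], [248, 138], [248, 107], [172, 107], [169, 170], [184, 163], [194, 178], [183, 189], [169, 182], [163, 308], [208, 308], [213, 197], [339, 198], [340, 180], [351, 198]]
[[0.8328, 0.0371, 0.07], [0.8332, 0.2018, 0.07], [0.7597, 0.1978, 0.07], [0.747, 0.2487, 0.07], [0.767, 0.2711, 0.07], [0.7693, 0.2415, 0.07], [0.8328, 0.2436, 0.07], [0.8313, 0.3952, 0.07], [0.703, 0.3949, 0.07], [0.7174, 0.366, 0.07], [0.6875, 0.345, 0.07], [0.6654, 0.3656, 0.07], [0.679, 0.3937, 0.07], [0.4343, 0.3932, 0.07], [0.4357, 0.3072, 0.07], [0.6502, 0.3062, 0.07], [0.6513, 0.0608, 0.07], [0.687, 0.0592, 0.07], [0.6516, 0.0375, 0.07]]
brown 175 245.17142857142858 141.49714285714285 [0.244 0.246 0.248] [0.7055 0.2156 0.2465]
brown 515 180.66601941747572 175.92038834951455 [0.116 0.119 0.121] [0.6793 0.3562 0.1189]
brown 385 312.44935064935066 221.4051948051948 [0.099 0.101 0.103] [0.5999 0.1105 0.1012]
brown 359 276.5041782729805 227.37047353760445 [0.098 0.101 0.103] [0.5878 0.1774 0.1011]
brown 881 181.8671963677639 258.72304199772987 [0.122 0.125 0.174] [0.5248 0.3448 0.1259]
brown 329 293.2705167173252 250.92705167173253 [0.098 0.101 0.103] [0.544  0.1451 0.1014]
brown 285 280.4350877192982 281.919298245614 [0.098 0.101 0.103] [0.4863 0.1676 0.1011]
brown 322 309.0124223602484 287.05900621118013 [0.098 0.101 0.103] [0.4777 0.1147 0.101 ]
pan [[456.67868 207.03935]
 [546.12756 205.52324]
 [548.11804 322.96405]
 [458.6692  324.48016]] [[ 0.6411753  -0.17306681  0.045     ]
 [ 0.6464911  -0.34930683  0.045     ]
 [ 0.41685272 -0.3452993   0.045     ]
 [ 0.41117893 -0.17356496  0.045     ]]
mark 3111 345 374 190 320
mark 81 421 437 200 217
mark 78 443 458 200 217
mark 51 513 528 201 206
mark 31 480 510 207 207
mark 7518 461 534 213 322
mark 138 542 551 249 277
mark 87 422 438 303 321
mark 88 444 457 303 321
```

```bash
python3 - <<'E'
import cv2
p=cv2.imread("pics/top0.png");cv2.imwrite("pics/c1.png",cv2.resize(p[180:340,150:420],None,fx=2.95,fy=2.95,interpolation=2))
E
```

```text
(no output)
```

View pics/c1.png

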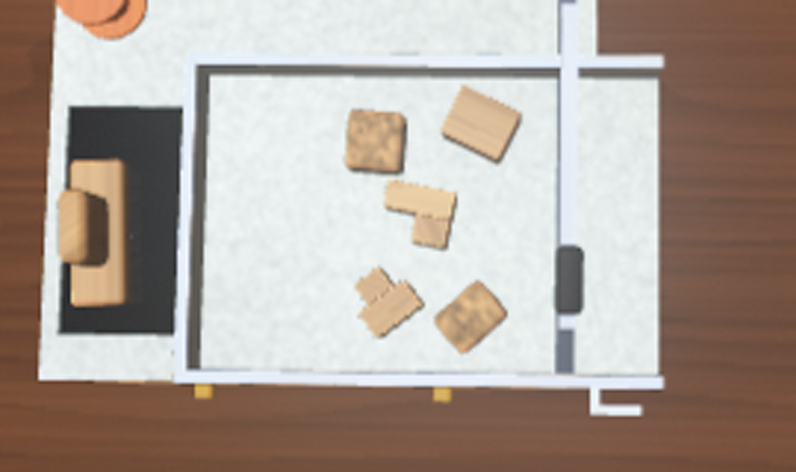

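The bed comes out nearly aligned with the world axes, with its origin near (0.633, 0.155). The heights also fit: offcut tops at 0.101 and the grip top at 0.174. Next I'll refine the handle positions.

```bash
cat >> h.py <<'E'
th,t,res=fit2(np.array([[.2,-.12],[.2,.24],[-.2,.24]]),np.array([[.8328,.0371],[.8313,.3952],[.4343,.3932]]))
def bed(x,y): c,s=np.cos(th),np.sin(th);return np.array([c*x-s*y+t[0],s*x+c*y+t[1]])
def tobed(P): c,s=np.cos(th),np.sin(th);q=np.atleast_2d(P)[:,:2]-t;return np.c_[q[:,0]*c+q[:,1]*s,-q[:,0]*s+q[:,1]*c]
def top_at(W,box,z0,z1):  # box u0,u1,v0,v1 ; points in height band -> minAreaRect in world mm
    u0,u1,v0,v1=box;q=W[v0:v1,u0:u1].reshape(-1,3);q=q[(q[:,2]>z0)&(q[:,2]<z1)]
    r=cv2.minAreaRect((q[:,:2]*1000).astype(np.float32));return len(q),np.round(r[0],1),np.round(r[1],1),round(r[2],1),round(float(np.median(q[:,2])),4)
E
python3 - <<'E'
from h import *
print(np.degrees(th),t,res*1000)
W=cloud("top",np.load("top0.npz")["d"])
print("panhandle",top_at(W,(545,590,240,285),.085,.110),"pred from park",bed(-.096,-.51))
print("guard",top_at(W,(330,356,255,295),.155,.19),bed(-.168,-.1))
print("brush",top_at(W,(160,205,225,290),.165,.19),top_at(W,(160,205,225,290),.115,.135),bed(-.096,.19))
print("panrim",top_at(W,(445,552,195,335),.036,.056),bed(-.096,-.4))
print("pred marks",proj("top",[[*bed(-.096+a*.115,-.4+b*.08),0] for a in(1,-1) for b in(1,-1)]).round(1).tolist(),proj("top",[[*bed(-.096+a*.115,-.21+b*.08),0] for a in(1,-1) for b in(1,-1)]).round(1).tolist())
E
```

```text
0.23503295812064356 [0.63329281 0.1548942 ] [[ 0.98337918 -1.38436907]
 [ 1.00662769  0.51260203]
 [-1.99000687  0.87176704]]
panhandle (276, array([ 529.7, -369.1]), array([18.1, 48.5]), 88.0, 0.0943) pred from park [ 0.53938568 -0.35549531]
guard (222, array([497.9,  55.2]), array([37.8, 15.6]), 0.8, 0.1679) [0.46570443 0.05420589]
brush (262, array([525.3, 343.7]), array([43.5, 16.8]), 2.7, 0.1733) (643, array([525.7, 343.7]), array([89.9, 34.2]), 2.6, 0.124) [0.53651422 0.3444988 ]
panrim (1196, array([ 528.6, -267.8]), array([230.2, 177.4]), 1.1, 0.0433) [ 0.53893445 -0.24549623]
pred marks [[447.1, 205.0], [524.6, 205.7], [448.9, 317.0], [528.4, 317.9]] [[355.4, 204.2], [432.6, 204.9], [355.0, 315.9], [434.1, 316.8]]
```

The guard stands about 32 mm open and the pan is about 15 mm off its mark. I'll go to the pan handle, turning the tool so the fingers close along world x.

send_rows(moves=[[-0.88,-0.57,0,0,0,0.814],[-0.88,-0.57,0,0,0,0.814],[-0.88,-0.57,0,0,0,0.814],[-0.88,-0.57,0,0,0,0.814],[-0.88,-0.57,0,0,0,0.814],[-0.88,-0.57,0,0,0,0.814],[-0.88,-0.57,0,0,0,0.814],[-0.88,-0.57,0,0,0,0.814],[-0.88,-0.57,0,0,0,0.814],[-0.88,-0.57,0,0,0,0.814],[-0.88,-0.57,0,0,0,0.814],[-0.88,-0.57,0,0,0,0.814]], grip=1)

```text
time_s: 1.3
position: [0.3493, 0.3988, 0.2224]
tcp_rot: [[-0.002, 1.0, -0.0], [1.0, 0.002, -0.0], [-0.0, -0.0, -1.0]]
force: [-0.1, -0.4, 0.6]
opening: 1.0
grasp_force: 0.0
```

send_rows(moves=[[-1,0.4,-0.12,0,0,0],[-1,0.4,-0.12,0,0,0],[-1,0.4,-0.12,0,0,0],[-1,0.4,-0.12,0,0,0],[-1,0.4,-0.12,0,0,0],[-1,0.4,-0.12,0,0,0]])

```text
time_s: 1.9
position: [0.4515, 0.1456, 0.2533]
tcp_rot: [[0.002, 1.0, 0.002], [1.0, -0.002, -0.001], [-0.001, 0.002, -1.0]]
force: [-0.6, 0.8, 0.1]
opening: 0.997
grasp_force: 0.0
```

send_rows(moves=[[-1,0.32,0,0,0,0],[-1,0.32,0,0,0,0],[-1,0.32,0,0,0,0],[-1,0.32,0,0,0,0],[-1,0.32,0,0,0,0],[-1,0.32,0,0,0,0]])

```text
time_s: 2.5
position: [0.5318, -0.1063, 0.2527]
tcp_rot: [[0.003, 1.0, 0.003], [1.0, -0.003, -0.003], [-0.003, 0.003, -1.0]]
force: [-0.3, 0.9, 0.2]
opening: 1.004
grasp_force: 0.0
```

send_rows(moves=[[-1,0,0,0,0,0],[-1,0,0,0,0,0],[-1,0,0,0,0,0],[-1,0,0,0,0,0],[-1,0,0,0,0,0],[-1,0,0,0,0,0],[-1,0,0,0,0,0]])

```text
time_s: 3.2
position: [0.5293, -0.3512, 0.2518]
tcp_rot: [[0.001, 1.0, -0.001], [1.0, -0.001, 0.002], [0.002, -0.001, -1.0]]
force: [0.1, -0.2, 0.2]
opening: 0.998
grasp_force: 0.0
```

send_rows(moves=[[-0.064,0.004,0,0,0,0],[-0.064,0.004,0.2,0,0,0],[-0.064,0.004,0.4,0,0,0],[-0.064,0.004,0.55,0,0,0],[-0.064,0.004,0.68,0,0,0],[-0.064,0.004,0.776,0,0,0],[-0.064,0.004,0.776,0,0,0],[-0.064,0.004,0.776,0,0,0]])

```text
time_s: 4.0
position: [0.5313, -0.3665, 0.0588]
tcp_rot: [[-0.002, 1.0, -0.0], [1.0, 0.002, 0.0], [0.0, -0.0, -1.0]]
force: [0.8, 0.1, -0.2]
opening: 1.0
grasp_force: 0.0
```

send_rows(moves=[[0,0,0,0,0,0],[0,0,0,0,0,0],[0,0,0,0,0,0],[0,0,0,0,0,0],[0,0,0,0,0,0],[0,0,0,0,0,0],[0,0,0,0,0,0],[0,0,0,0,0,0]], grip=0)

```text
time_s: 4.8
position: [0.5307, -0.3673, 0.0588]
tcp_rot: [[-0.001, 1.0, -0.0], [1.0, 0.001, -0.0], [-0.0, -0.0, -1.0]]
force: [-1.1, 0.9, 3.0]
opening: 0.574
grasp_force: 30.0
```

send_rows(moves=[[0.03,0,0,0,0,0],[0.09,0.003,0,0,0,0],[0.17,0.006,0,0,0,0],[0.25,0.01,0,0,0,0],[0.33,0.013,0,0,0,0],[0.41,0.016,0,0,0,0],[0.49,0.02,0,0,0,0],[0.57,0.023,0,0,0,0],[0.65,0.026,0,0,0,0],[0.73,0.03,0,0,0,0],[0.78,0.032,0,0,0,0],[0.807,0.032,0,0,0,0]])

```text
time_s: 6.0
position: [0.5389, -0.164, 0.0588]
tcp_rot: [[-0.002, 1.0, 0.0], [1.0, 0.002, -0.0], [-0.0, 0.0, -1.0]]
force: [0.3, -5.1, 4.4]
opening: 0.577
grasp_force: 29.9
```

```bash
cat >> h.py <<'E'
def pan(W):
    u,v=proj("top",[[*bed(-.096,-.21),.045]])[0];q=W.reshape(-1,3)
    m=(q[:,2]>.036)&(q[:,2]<.054);b=tobed(q)*1000
    m&=(b[:,0]>-260)&(b[:,0]<70)&(b[:,1]>-520)&(b[:,1]<-164);r=b[m]
    return "pan bed x",np.percentile(r[:,0],[.3,99.7]).round(1),"y",np.percentile(r[:,1],[.3,99.7]).round(1)
E
python3 - <<'E'
from h import *
s=readout.read_state();print(s["position"],s["force"])
p,d=viewer.capture("top");W=cloud("top",d);print(pan(W));cv2.imwrite("pics/top1.png",p[:,:,::-1])
E
```

```text
[ 0.53886788 -0.16395914  0.05882677] [ 0.26917186 -5.11776984  4.44720987]
('pan bed x', array([-65.1,  19. ]), 'y', array([-291. , -166.1]))
```

View pics/top1.png

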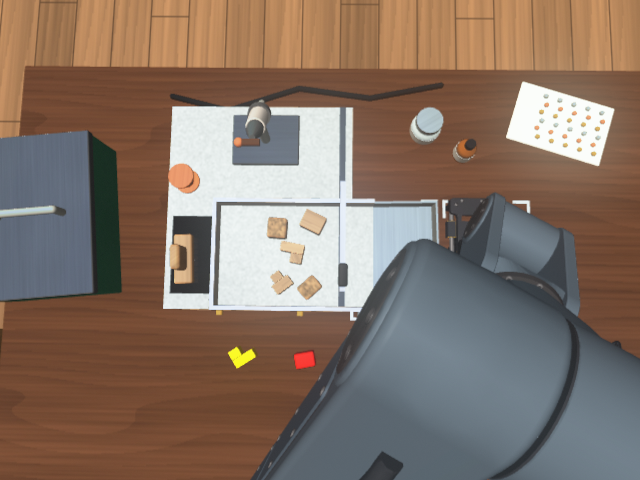

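The pan is on the gate mark: its -y wall is at bed y -291 and its +x wall at +19, which matches. I'll release it and go to the guard handle.

send_rows(moves=[[0,0,0,0,0,0],[0,0,0,0,0,0],[0,0,0,0,0,0],[0,0,-0.2,0,0,0],[0,0,-0.4,0,0,0],[0,0,-0.6,0,0,0],[0,0,-0.8,0,0,0],[0.3,-0.06,-0.8,0,0,0],[0.6,-0.12,-0.8,0,0,0],[0.876,-0.164,-0.8,0,0,0],[0.876,-0.164,-0.8,0,0,0],[0.876,-0.164,-0.8,0,0,0]], grip=1)

```text
time_s: 7.25
position: [0.495, 0.0571, 0.258]
tcp_rot: [[-0.002, 1.0, -0.003], [1.0, 0.002, 0.002], [0.002, -0.003, -1.0]]
force: [0.2, 0.1, -0.2]
opening: 0.998
grasp_force: 0.0
```

send_rows(moves=[[0,0,0.15,0,0,0],[0,0,0.3,0,0,0],[0,0,0.42,0,0,0],[0,0,0.47,0,0,0],[0,0,0.47,0,0,0],[0,0,0.47,0,0,0]])

```text
time_s: 7.85
position: [0.4975, 0.0535, 0.1409]
tcp_rot: [[0.0, 1.0, -0.001], [1.0, -0.0, 0.0], [0.0, -0.001, -1.0]]
force: [0.6, -0.1, 0.3]
opening: 1.0
grasp_force: 0.0
```

send_rows(moves=[[0,0,0,0,0,0],[0,0,0,0,0,0],[0,0,0,0,0,0],[0,0,0,0,0,0],[0,0,0,0,0,0],[0,0,0,0,0,0]], grip=0)

```text
time_s: 8.45
position: [0.4976, 0.0536, 0.1412]
tcp_rot: [[-0.0, 1.0, 0.0], [1.0, 0.0, -0.0], [-0.0, 0.0, -1.0]]
force: [-0.1, -0.7, 0.3]
opening: 0.537
grasp_force: 0.0
```

send_rows(moves=[[0,0.05,0,0,0,0],[0,0.13,0,0,0,0],[0,0.21,0,0,0,0],[0,0.29,0,0,0,0],[0,0.37,0,0,0,0],[0,0.45,0,0,0,0],[0,0.53,0,0,0,0],[0,0.6,0,0,0,0],[0,0.65,0,0,0,0],[0,0.68,0,0,0,0],[0.003,0.694,0,0,0,0],[0.003,0.694,0,0,0,0]])

```text
time_s: 9.65
position: [0.6709, 0.0546, 0.1407]
tcp_rot: [[-0.001, 1.0, -0.001], [1.0, 0.001, 0.0], [0.0, -0.001, -1.0]]
force: [1.4, 2.5, 0.4]
opening: 0.46
grasp_force: 30.0
```

send_rows(moves=[[0,0,0,0,0,0],[0,0,0,0,0,0],[0,0,0,0,0,0],[0,0,-0.2,0,0,0],[0,0,-0.4,0,0,0],[0,0,-0.6,0,0,0],[0,-0.2,-0.64,0,0,0],[0,-0.4,-0.64,0,0,0],[0,-0.6,-0.64,0,0,0],[0,-0.8,-0.64,0,0,0],[0,-0.8,-0.64,0,0,0],[0,-0.8,-0.64,0,0,0]], grip=1)

```text
time_s: 10.85
position: [0.4701, 0.0543, 0.3016]
tcp_rot: [[-0.0, 1.0, 0.002], [1.0, 0.0, -0.0], [-0.0, 0.002, -1.0]]
force: [0.6, 0.6, 0.3]
opening: 1.001
grasp_force: 0.0
```

send_rows(moves=[[0.2,-0.1,0,0,0,-0.1],[0.4,-0.1,0,0,0,-0.2],[0.6,0,0,0,0,-0.3],[0.8,0,0,0,0,-0.4],[0.9,0.1,0,0,0,-0.5],[1,0.2,0,0,0,-0.6],[1,0.2,0,0,0,-0.7],[1,0.2,0,0,0,-0.8],[1,0.2,0,0,0,-0.9],[1,0.2,0,0,0,-1],[1,0.2,0,0,0,-1],[1,0.2,0,0,0,-1]])

```text
time_s: 12.05
position: [0.5232, 0.305, 0.3011]
tcp_rot: [[-1.0, 0.0, 0.002], [0.0, 1.0, 0.001], [-0.002, 0.001, -1.0]]
force: [-1.1, 0.9, -0.1]
opening: 0.995
grasp_force: 0.0
```

```bash
python3 - <<'E'
from h import *
s=readout.read_state();print(s["position"],s["tcp_rot"].round(3))
p,d=viewer.capture("top");W=cloud("top",d);print(pan(W));print(top_at(W,(320,365,130,300),.155,.19),"want",bed(.037,-.1),"brush",top_at(W,(160,205,225,290),.165,.19))
cv2.imwrite("pics/top2.png",p[:,:,::-1])
E
```

```text
[0.52316442 0.304998   0.30107799] [[-1.     0.     0.002]
 [ 0.     1.     0.001]
 [-0.002  0.001 -1.   ]]
('pan bed x', array([-211.2,   18.8]), 'y', array([-319.5, -164.6]))
(208, array([670.8,  56.2]), array([40.5, 14.3]), 0.9, 0.1685) want [0.67070271 0.05504682] brush (6, array([512.2, 337.8]), array([0.3, 6. ]), 7.1, 0.1732)
```

View pics/top2.png

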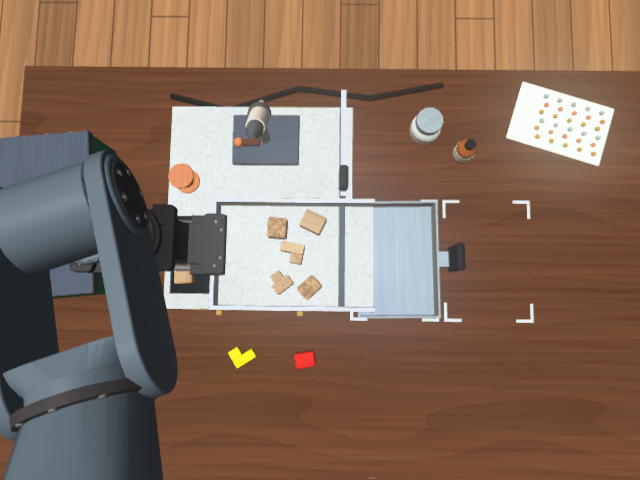

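The guard is fully open (handle at world x 0.671) and the pan is in place. I'll grip the brush now.

send_rows(moves=[[-0.009,0.155,0,0,0,0],[-0.009,0.155,0.15,0,0,0],[-0.009,0.155,0.3,0,0,0],[-0.009,0.155,0.42,0,0,0],[-0.009,0.155,0.54,0,0,0],[-0.009,0.155,0.62,0,0,0],[-0.009,0.155,0.652,0,0,0],[-0.009,0.155,0.652,0,0,0],[-0.009,0.155,0.652,0,0,0]])

```text
time_s: 13.0
position: [0.5244, 0.3436, 0.139]
tcp_rot: [[-1.0, 0.0, 0.002], [0.0, 1.0, 0.001], [-0.002, 0.001, -1.0]]
force: [-0.1, 0.0, -0.4]
opening: 0.999
grasp_force: 0.0
```

send_rows(moves=[[0,0,0,0,0,0],[0,0,0,0,0,0],[0,0,0,0,0,0],[0,0,0,0,0,0],[0,0,0,0,0,0],[0,0,0,0,0,0],[0,0,0,0,0,0],[0,0,0,0,0,0],[0,0,0,0,0,0],[0,0,0,0,0,0],[0,0,0,0,0,0],[0,0,0,0,0,0]], grip=0)

```text
time_s: 14.2
position: [0.5233, 0.3432, 0.138]
tcp_rot: [[-1.0, -0.0, 0.0], [-0.0, 1.0, 0.0], [-0.0, 0.0, -1.0]]
force: [-0.8, 0.8, -0.4]
opening: 0.205
grasp_force: 29.9
```

send_rows(moves=[[0,0,-0.1,0,0,0],[0,0,-0.2,0,0,0],[0,0,-0.32,0,0,0],[0,0,-0.32,0,0,0],[-0.06,-0.1,-0.32,0,0,0],[-0.13,-0.22,-0.32,0,0,0],[-0.2,-0.34,-0.32,0,0,0],[-0.232,-0.412,-0.32,0,0,0],[-0.232,-0.412,-0.32,0,0,0],[-0.232,-0.412,-0.32,0,0,0]])

```text
time_s: 15.2
position: [0.5805, 0.2398, 0.2167]
tcp_rot: [[-1.0, 0.001, -0.003], [0.001, 1.0, 0.0], [0.003, 0.0, -1.0]]
force: [0.6, 0.4, -1.6]
opening: 0.207
grasp_force: 29.9
```

```bash
python3 - <<'E'
from h import *
s=readout.read_state();print(s["position"],s["tcp_rot"].round(3))
p,d=viewer.capture("side");cv2.imwrite("pics/side2.png",p[:,:,::-1])
E
```

```text
[0.58045355 0.23981838 0.2167166 ] [[-1.     0.001 -0.003]
 [ 0.001  1.     0.   ]
 [ 0.003  0.    -1.   ]]
```

View pics/side2.png

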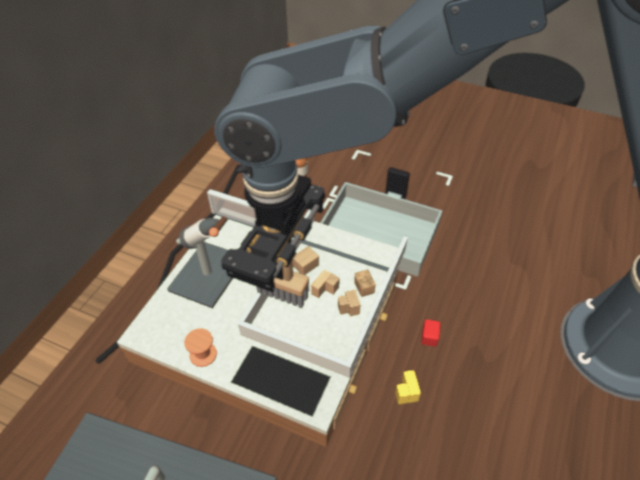

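send_rows(moves=[[-0.006,0,0.15,0,0,0],[-0.006,0,0.25,0,0,0],[-0.006,0,0.305,0,0,0],[-0.006,0,0.305,0,0,0],[-0.006,0,0.305,0,0,0]])

```text
time_s: 15.75
position: [0.5831, 0.2409, 0.1423]
tcp_rot: [[-1.0, -0.001, 0.001], [-0.001, 1.0, 0.0], [-0.001, 0.0, -1.0]]
force: [0.0, 1.2, -1.6]
opening: 0.206
grasp_force: 30.0
```

send_rows(moves=[[0,-0.04,0,0,0,0],[0,-0.09,0,0,0,0],[0,-0.14,0,0,0,0],[0,-0.19,0,0,0,0],[0,-0.24,0,0,0,0],[0,-0.29,0,0,0,0],[0,-0.34,0,0,0,0],[0,-0.39,0,0,0,0],[0,-0.44,0,0,0,0],[0,-0.49,0,0,0,0],[0,-0.54,0,0,0,0],[0,-0.58,0,0,0,0]])

```text
time_s: 16.95
position: [0.5828, 0.094, 0.1418]
tcp_rot: [[-1.0, -0.0, -0.0], [-0.0, 1.0, -0.0], [0.0, -0.0, -1.0]]
force: [0.3, 0.5, -1.4]
opening: 0.203
grasp_force: 30.0
```

send_rows(moves=[[0,-0.03,0,0,0,0],[0,-0.07,0,0,0,0],[0,-0.11,0,0,0,0],[0,-0.15,0,0,0,0],[0,-0.19,0,0,0,0],[0,-0.23,0,0,0,0],[0,-0.27,0,0,0,0],[0,-0.31,0,0,0,0],[0,-0.35,0,0,0,0],[0,-0.39,0,0,0,0],[0,-0.42,0,0,0,0],[0,-0.42,0,0,0,0]])

```text
time_s: 18.15
position: [0.5835, -0.0111, 0.1422]
tcp_rot: [[-1.0, 0.001, 0.001], [0.001, 1.0, -0.0], [-0.001, -0.0, -1.0]]
force: [-1.1, 0.8, -0.5]
opening: 0.205
grasp_force: 30.0
```

```bash
python3 - <<'E'
from h import *
s=readout.read_state();print(s["position"],s["tcp_rot"].round(3))
p,d=viewer.capture("side");a=p[120:390,180:480]
q,d=viewer.capture("top");b=q[170:350,150:600]
a=cv2.resize(a,(333,300));b=cv2.resize(b,(450,180));o=np.zeros((300,800,3),np.uint8);o[:,:333]=a;o[:180,340:790]=b
cv2.imwrite("pics/s3.png",cv2.resize(o[:,:,::-1],(800,300)))
E
```

```text
[ 0.58353492 -0.01113007  0.14216041] [[-1.     0.001  0.001]
 [ 0.001  1.    -0.   ]
 [-0.001 -0.    -1.   ]]
```

View pics/s3.png

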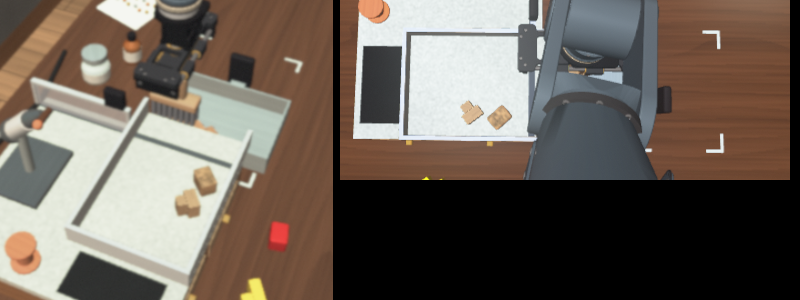

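Three offcuts went over. The two left are near (471,112) and (500,117) in the composite, in the left lane.

send_rows(moves=[[0,0,-0.15,0,0,0],[0,0,-0.3,0,0,0],[0.05,0.15,-0.3,0,0,0],[0.12,0.3,-0.3,0,0,0],[0.19,0.45,-0.3,0,0,0],[0.26,0.6,-0.3,0,0,0],[0.32,0.75,-0.3,0,0,0],[0.38,0.9,-0.3,0,0,0],[0.382,1,-0.3,0,0,0],[0.382,1,-0.2,0,0,0],[0.382,1,-0.1,0,0,0],[0.382,1,0,0,0,0]])

```text
time_s: 19.45
position: [0.4866, 0.2411, 0.1411]
tcp_rot: [[-1.0, -0.002, 0.0], [-0.002, 1.0, 0.0], [-0.0, 0.0, -1.0]]
force: [0.2, 0.3, -1.7]
opening: 0.203
grasp_force: 30.0
```

send_rows(moves=[[0,-0.03,0,0,0,0],[0,-0.08,0,0,0,0],[0,-0.14,0,0,0,0],[0,-0.19,0,0,0,0],[0,-0.24,0,0,0,0],[0,-0.29,0,0,0,0],[0,-0.34,0,0,0,0],[0,-0.39,0,0,0,0],[0,-0.44,0,0,0,0],[0,-0.49,0,0,0,0],[0,-0.54,0,0,0,0],[0,-0.58,0,0,0,0]])

```text
time_s: 20.65
position: [0.4874, 0.094, 0.1418]
tcp_rot: [[-1.0, -0.0, -0.0], [-0.0, 1.0, -0.0], [0.0, -0.0, -1.0]]
force: [1.2, 1.2, -0.8]
opening: 0.206
grasp_force: 30.0
```

send_rows(moves=[[0,-0.03,0,0,0,0],[0,-0.07,0,0,0,0],[0,-0.11,0,0,0,0],[0,-0.15,0,0,0,0],[0,-0.19,0,0,0,0],[0,-0.23,0,0,0,0],[0,-0.27,0,0,0,0],[0,-0.31,0,0,0,0],[0,-0.35,0,0,0,0],[0,-0.39,0,0,0,0],[0,-0.42,0,0,0,0],[0,-0.42,0,0,0,0]])

```text
time_s: 21.85
position: [0.4876, -0.011, 0.1418]
tcp_rot: [[-1.0, 0.001, 0.0], [0.001, 1.0, -0.0], [-0.0, -0.0, -1.0]]
force: [-0.2, 0.2, -0.6]
opening: 0.208
grasp_force: 30.0
```

send_rows(moves=[[0,0,-0.15,0,0,0],[0,0,-0.3,0,0,0],[-0.02,0.15,-0.3,0,0,0],[-0.04,0.3,-0.3,0,0,0],[-0.06,0.45,-0.3,0,0,0],[-0.08,0.6,-0.3,0,0,0],[-0.1,0.75,-0.3,0,0,0],[-0.13,0.9,-0.3,0,0,0],[-0.15,1,-0.3,0,0,0],[-0.15,1,-0.3,0,0,0],[-0.15,1,-0.3,0,0,0]])

```text
time_s: 22.95
position: [0.524, 0.2406, 0.2164]
tcp_rot: [[-1.0, -0.002, -0.001], [-0.002, 1.0, -0.001], [0.001, -0.001, -1.0]]
force: [0.7, -1.0, -1.8]
opening: 0.204
grasp_force: 30.0
```

```bash
python3 - <<'E'
from h import *
p,d=viewer.capture("side");a=p[120:390,180:480]
q,d=viewer.capture("top");W=cloud("top",d);print(pan(W));b=q[170:350,150:600]
a=cv2.resize(a,(333,300));b=cv2.resize(b,(450,180));o=np.zeros((300,800,3),np.uint8);o[:,:333]=a;o[:180,340:790]=b
cv2.imwrite("pics/s4.png",o[:,:,::-1])
E
```

```text
('pan bed x', array([-233.5,   -3.7]), 'y', array([-343.7, -164.2]))
```

View pics/s4.png

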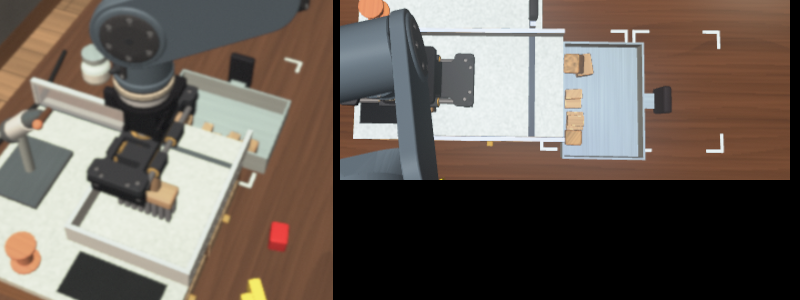

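All five offcuts are in the pan and the floor is clear. The pan has been knocked about 22 mm toward -x, which I'll correct when parking. Next the brush goes back on its mat.

send_rows(moves=[[-0.02,0.1,0,0,0,0],[-0.03,0.22,0,0,0,0],[-0.044,0.34,0,0,0,0],[-0.044,0.416,0,0,0,0],[-0.044,0.416,0,0,0,0],[-0.044,0.416,0.12,0,0,0],[-0.044,0.416,0.22,0,0,0],[-0.044,0.416,0.28,0,0,0],[-0.044,0.416,0.3,0,0,0],[-0.044,0.416,0.308,0,0,0],[-0.044,0.416,0.308,0,0,0]])

```text
time_s: 24.15
position: [0.5363, 0.3436, 0.1404]
tcp_rot: [[-1.0, 0.0, 0.001], [0.0, 1.0, 0.0], [-0.001, 0.0, -1.0]]
force: [0.2, 0.8, -2.0]
opening: 0.203
grasp_force: 30.0
```

send_rows(moves=[[0,0,0.006,0,0,0],[0,0,0.006,0,0,0],[0,0,0.006,0,0,0],[0,0,0.006,0,0,0],[0,0,0.006,0,0,0],[0,0,-0.1,0,0,0],[0,0,-0.25,0,0,0],[0,0,-0.4,0,0,0],[0,0,-0.55,0,0,0],[0,0,-0.66,0,0,0],[0,0,-0.66,0,0,0]], grip=1)

```text
time_s: 25.25
position: [0.5381, 0.3453, 0.3103]
tcp_rot: [[-1.0, -0.001, 0.01], [-0.001, 1.0, 0.004], [-0.01, 0.004, -1.0]]
force: [0.1, -0.0, -0.6]
opening: 0.988
grasp_force: 0.0
```

send_rows(moves=[[0.1,-0.1,0,0,0,0.1],[0.2,-0.2,0,0,0,0.2],[0.3,-0.3,0,0,0,0.3],[0.3,-0.4,0,0,0,0.4],[0.3,-0.5,0,0,0,0.5],[0.3,-0.6,0,0,0,0.6],[0.3,-0.7,0,0,0,0.7],[0.3,-0.8,0,0,0,0.8],[0.3,-1,0,0,0,0.9],[0.3,-1,0,0,0,1],[0.3,-1,0,0,0,1],[0.3,-1,0,0,0,1]])

```text
time_s: 26.45
position: [0.4602, 0.0935, 0.3038]
tcp_rot: [[0.001, 1.0, -0.002], [1.0, -0.001, 0.0], [0.0, -0.002, -1.0]]
force: [0.2, 0.6, 0.1]
opening: 0.998
grasp_force: 0.0
```

```bash
python3 - <<'E'
from h import *
s=readout.read_state();print(s["position"],s["tcp_rot"].round(3))
p,d=viewer.capture("top");W=cloud("top",d)
print("brush bed off",top_at(W,(155,212,205,310),.165,.19),top_at(W,(155,212,205,310),.115,.135),bed(-.096,.19));print("panhandle",top_at(W,(425,510,220,310),.085,.110))
q=W.reshape(-1,3);b=tobed(q)*1000
for y0 in range(-330,-230,5):
    m=(b[:,1]>y0)&(b[:,1]<y0+5)&(q[:,2]>.036)&(q[:,2]<.055)&(b[:,0]>-260)&(b[:,0]<70)
    print(y0,m.sum(),end=";")
hsv=cv2.cvtColor(p,cv2.COLOR_RGB2HSV)
m=((hsv[...,1]>60)&(hsv[...,2]>90)&(abs(b[:,1].reshape(480,640)+200)<90)&(abs(b[:,0].reshape(480,640)+110)<125)&(W[...,2]>.02)).astype(np.uint8)
n,l,st,c=cv2.connectedComponentsWithStats(m)
for i in range(1,n):
    if st[i,4]>30:k=(l==i).ravel();print("scrap",st[i,4],b[k].min(0).round(),b[k].max(0).round(),np.percentile(q[k][:,2],[5,50,95]).round(3))
cv2.imwrite("pics/p5.png",cv2.resize(p[170:350,320:500,::-1],(600,600),interpolation=2))
E
```

```text
[0.46016836 0.09353278 0.30380238] [[ 0.001  1.    -0.002]
 [ 1.    -0.001  0.   ]
 [ 0.    -0.002 -1.   ]]
brush bed off (266, array([539.1, 340.2]), array([43.8, 18.1]), 4.5, 0.1734) (656, array([538.9, 341.4]), array([34.9, 89.4]), 89.8, 0.1241) [0.53651422 0.3444988 ]
panhandle (247, array([ 516.2, -196. ]), array([17.2, 48.7]), 89.3, 0.0942)
-330 0;-325 40;-320 317;-315 12;-310 10;-305 12;-300 12;-295 10;-290 11;-285 10;-280 11;-275 10;-270 12;-265 14;-260 16;-255 13;-250 17;-245 14;-240 16;-235 15;scrap 552 [ -70. -221.] [ -27. -162.] [0.035 0.066 0.075]
```

View pics/p5.png

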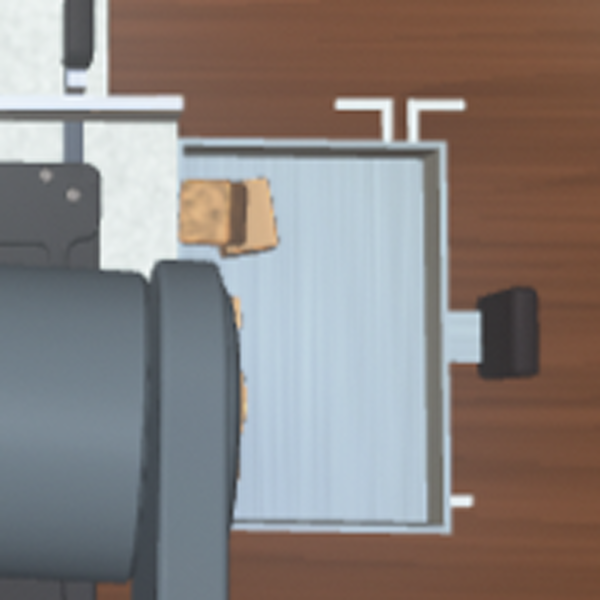

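The pan was knocked about 30 mm, and one cork offcut sits high near the lip at (212,212) in the crop. I'll check it from above with the wrist camera before closing the guard.

send_rows(moves=[[-1,0.24,0,0,0,0],[-1,0.24,0,0,0,0],[-1,0.24,0,0,0,0],[-1,0.24,0,0,0,0],[-1,0.24,0,0,0,0],[-1,0.24,0,0,0,0],[-1,0.24,0,0,0,0],[-1,0.24,0,0,0,0]])

```text
time_s: 27.3
position: [0.5203, -0.1544, 0.3042]
tcp_rot: [[-0.002, 1.0, -0.002], [1.0, 0.002, 0.002], [0.002, -0.002, -1.0]]
force: [0.5, 0.1, -1.0]
opening: 1.001
grasp_force: 0.0
```

```bash
python3 - <<'E'
from h import *
s=readout.read_state();T=np.eye(4);T[:3,:3]=s["tcp_rot"];T[:3,3]=s["position"]
p,d=viewer.capture("wrist");c=viewer.camera_info("wrist");M=T@np.array(c["tool_from_camera"])
v,u=np.mgrid[:480,:640];P=np.stack([(u-c["cx"])/c["fx"]*d,(v-c["cy"])/c["fy"]*d,d],-1)
W=P@M[:3,:3].T+M[:3,3];np.savez("w6.npz",p=p,W=W)
cv2.imwrite("pics/w6.png",p[:,:,::-1])
E
```

```text
(no output)
```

View pics/w6.png

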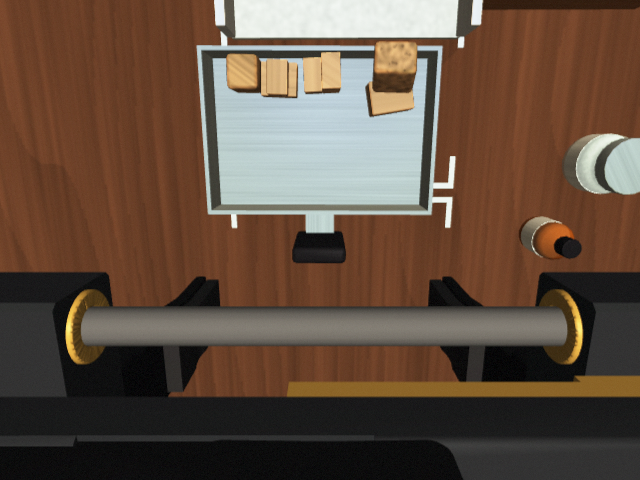

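All five offcuts are inside the walls, with the cork resting on a wood block. I'll shut the guard now.

send_rows(moves=[[0.2,0.15,0,0,0,0],[0.38,0.27,0,0,0,0],[0.55,0.39,0,0,0,0],[0.72,0.51,0,0,0,0],[0.838,0.603,0,0,0,0],[0.838,0.603,0,0,0,0],[0.838,0.603,0,0,0,0],[0.838,0.603,0.2,0,0,0],[0.838,0.603,0.4,0,0,0],[0.838,0.603,0.55,0,0,0],[0.838,0.603,0.65,0,0,0],[0.838,0.603,0.65,0,0,0]])

```text
time_s: 28.55
position: [0.6668, 0.053, 0.1382]
tcp_rot: [[0.0, 1.0, -0.011], [1.0, -0.0, 0.0], [0.0, -0.011, -1.0]]
force: [-0.9, 0.5, -0.0]
opening: 0.997
grasp_force: 0.0
```

send_rows(moves=[[0,0,0,0,0,0],[0,0,0,0,0,0],[0,0,0,0,0,0],[0,0,0,0,0,0],[0,0,0,0,0,0],[0,0,0,0,0,0],[0,0,0,0,0,0]], grip=0)

```text
time_s: 29.25
position: [0.6711, 0.0537, 0.1425]
tcp_rot: [[-0.001, 1.0, -0.001], [1.0, 0.001, -0.0], [-0.0, -0.001, -1.0]]
force: [-0.1, -0.9, 3.0]
opening: 0.456
grasp_force: 30.0
```

send_rows(moves=[[0,-0.05,0,0,0,0],[0,-0.14,0,0,0,0],[0,-0.23,0,0,0,0],[0,-0.32,0,0,0,0],[0,-0.41,0,0,0,0],[0,-0.5,0,0,0,0],[0,-0.59,0,0,0,0],[0,-0.67,0,0,0,0],[0,-0.74,0,0,0,0],[-0.002,-0.79,0,0,0,0],[-0.003,-0.822,0,0,0,0],[-0.003,-0.822,0,0,0,0]])

```text
time_s: 30.45
position: [0.4662, 0.0529, 0.1424]
tcp_rot: [[-0.0, 1.0, 0.001], [1.0, 0.0, 0.0], [0.0, 0.001, -1.0]]
force: [1.5, 0.1, -0.2]
opening: 0.459
grasp_force: 30.0
```

send_rows(moves=[[0,0,0,0,0,0],[0,0,0,0,0,0],[0,0,0,0,0,0],[0,0,-0.2,0,0,0],[0,0,-0.4,0,0,0],[0,0,-0.5,0,0,0],[-0.2,0.04,-0.5,0,0,0],[-0.4,0.08,-0.5,0,0,0],[-0.6,0.12,-0.5,0,0,0],[-0.8,0.16,-0.5,0,0,0],[-0.992,0.2,-0.5,0,0,0],[-0.992,0.2,-0.5,0,0,0]], grip=1)

```text
time_s: 31.65
position: [0.5179, -0.2016, 0.2673]
tcp_rot: [[0.005, 1.0, 0.002], [1.0, -0.005, -0.004], [-0.004, 0.002, -1.0]]
force: [-0.1, 0.0, 0.4]
opening: 0.995
grasp_force: 0.0
```

```bash
python3 - <<'E'
from h import *
s=readout.read_state();T=np.eye(4);T[:3,:3]=s["tcp_rot"];T[:3,3]=s["position"];print(s["position"])
p,d=viewer.capture("wrist");c=viewer.camera_info("wrist");M=T@np.array(c["tool_from_camera"])
v,u=np.mgrid[:480,:640];P=np.stack([(u-c["cx"])/c["fx"]*d,(v-c["cy"])/c["fy"]*d,d],-1)
W=P@M[:3,:3].T+M[:3,3]
q=W.reshape(-1,3);m=(d.ravel()>.2)&(q[:,2]>.088)&(q[:,2]<.104)&(abs(q[:,0]-.516)<.05)&(abs(q[:,1]+.195)<.05)
print(m.sum(),q[m].min(0),q[m].max(0))
pt,dt=viewer.capture("top");Wt=cloud("top",dt)
print("guard",top_at(Wt,(320,365,130,300),.155,.19),"want",bed(-.168,-.1))
E
```

```text
[ 0.51785318 -0.2015526   0.26727331]
1173 [ 0.49061089 -0.20172791  0.08804005] [ 0.54015407 -0.18601235  0.09776591]
guard (162, array([471.4,  54.9]), array([29. , 15.6]), 0.6, 0.1683) want [0.46570443 0.05420589]
```

send_rows(moves=[[0,0,0.05,0,0,0],[0,0,0.2,0,0,0],[0,0,0.36,0,0,0],[0,0,0.52,0,0,0],[0,0,0.66,0,0,0],[0,0,0.77,0,0,0],[0,0,0.832,0,0,0],[0,0,0.832,0,0,0],[0,0,0.832,0,0,0]])

```text
time_s: 32.65
position: [0.5158, -0.1935, 0.0592]
tcp_rot: [[-0.002, 1.0, -0.001], [1.0, 0.002, 0.001], [0.001, -0.001, -1.0]]
force: [0.9, -0.5, 0.5]
opening: 1.001
grasp_force: 0.0
```

send_rows(moves=[[0,0,0,0,0,0],[0,0,0,0,0,0],[0,0,0,0,0,0],[0,0,0,0,0,0],[0,0,0,0,0,0],[0,0,0,0,0,0],[0,0,0,0,0,0],[0,0,0,0,0,0]], grip=0)

```text
time_s: 33.45
position: [0.5159, -0.1952, 0.0595]
tcp_rot: [[-0.001, 1.0, -0.0], [1.0, 0.001, -0.0], [-0.0, -0.0, -1.0]]
force: [-1.9, -1.1, 3.9]
opening: 0.569
grasp_force: 30.0
```

send_rows(moves=[[-0.004,0.001,0,0,0,0],[-0.012,0.002,0,0,0,0],[-0.025,0.004,0,0,0,0],[-0.042,0.006,0,0,0,0],[-0.063,0.009,0,0,0,0],[-0.087,0.012,0,0,0,0],[-0.113,0.016,0,0,0,0],[-0.14,0.02,0,0,0,0],[-0.167,0.024,0,0,0,0],[-0.193,0.028,0,0,0,0],[-0.215,0.031,0,0,0,0],[-0.23,0.034,0,0,0,0]])

```text
time_s: 34.65
position: [0.524, -0.2505, 0.0592]
tcp_rot: [[0.001, 1.0, -0.002], [1.0, -0.001, 0.004], [0.004, -0.002, -1.0]]
force: [-0.8, 6.0, 5.3]
opening: 0.575
grasp_force: 30.0
```

send_rows(moves=[[-0.015,0.002,0,0,0,0],[-0.04,0.006,0,0,0,0],[-0.07,0.01,0,0,0,0],[-0.105,0.015,0,0,0,0],[-0.14,0.02,0,0,0,0],[-0.175,0.025,0,0,0,0],[-0.21,0.03,0,0,0,0],[-0.245,0.035,0,0,0,0],[-0.275,0.04,0,0,0,0],[-0.3,0.044,0,0,0,0],[-0.32,0.047,0,0,0,0],[-0.33,0.05,0,0,0,0]])

```text
time_s: 35.85
position: [0.5366, -0.3328, 0.0592]
tcp_rot: [[0.0, 1.0, -0.002], [1.0, -0.0, 0.005], [0.005, -0.002, -1.0]]
force: [-2.1, 6.6, 6.0]
opening: 0.569
grasp_force: 30.0
```

send_rows(moves=[[-0.015,0.002,0,0,0,0],[-0.035,0.004,0,0,0,0],[-0.055,0.006,0,0,0,0],[-0.07,0.008,0,0,0,0],[-0.078,0.01,0,0,0,0],[-0.082,0.01,0,0,0,0],[-0.082,0.01,0,0,0,0],[-0.082,0.01,0,0,0,0]])

```text
time_s: 36.65
position: [0.5394, -0.3529, 0.0592]
tcp_rot: [[0.0, 1.0, -0.001], [1.0, -0.0, 0.005], [0.005, -0.001, -1.0]]
force: [-0.3, 5.6, 5.6]
opening: 0.57
grasp_force: 30.0
```

send_rows(moves=[[0,0,0,0,0,0],[0,0,0,0,0,0],[0,0,0,0,0,0],[0,0,0,0,0,0],[0,0,-0.1,0,0,0],[0,0,-0.3,0,0,0],[0,0,-0.5,0,0,0],[0,0,-0.7,0,0,0],[-0.2,0,-0.9,0,0,0],[-0.2,0,-0.9,0,0,0],[-0.2,0,-0.9,0,0,0]], grip=1)

```text
time_s: 37.75
position: [0.5407, -0.4093, 0.2879]
tcp_rot: [[0.002, 1.0, 0.006], [1.0, -0.002, -0.007], [-0.007, 0.006, -1.0]]
force: [0.5, 0.2, -0.4]
opening: 1.002
grasp_force: 0.0
```

```bash
python3 - <<'E'
from h import *
s=readout.read_state();print(s["position"])
w,_=viewer.capture("wrist")
p,d=viewer.capture("top");W=cloud("top",d)
print(pan(W),"want x -211 19, y -480 -320");print("brush",top_at(W,(155,212,205,310),.165,.19),top_at(W,(155,212,205,310),.115,.135),bed(-.096,.19))
print("guard",top_at(W,(320,365,130,300),.155,.19),"want",bed(-.168,-.1))
cv2.imwrite("pics/f7.png",np.hstack([cv2.resize(p,(400,300)),cv2.resize(w,(400,300))])[:,:,::-1])
E
```

```text
[ 0.54070937 -0.4092505   0.28785154]
('pan bed x', array([-210.3,   19.4]), 'y', array([-501.7, -316.8])) want x -211 19, y -480 -320
brush (267, array([539.3, 340.9]), array([43.9, 18.4]), 2.0, 0.1733) (653, array([539.5, 341.8]), array([88.2, 36. ]), 0.3, 0.1241) [0.53651422 0.3444988 ]
guard (156, array([471.4,  54.9]), array([29. , 15.5]), 0.5, 0.1682) want [0.46570443 0.05420589]
```

View pics/f7.png

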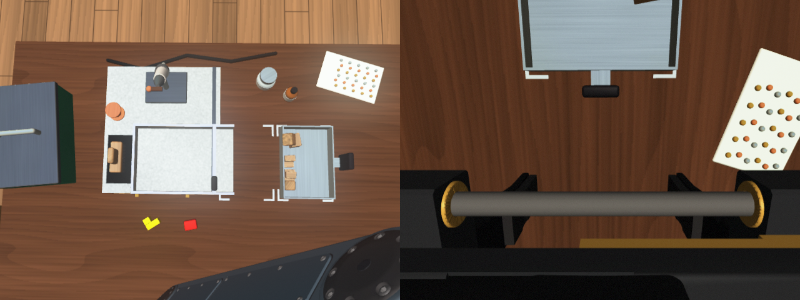

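The composite shows the pan square in its park marks with all five offcuts in it. The guard handle is at the shut end and the brush stands on its mat, so I'm handing in.

```bash
python3 -c "
from rig import ticket;print(ticket.hand_in())"
```

```text
the job is handed in; nothing more can be done
None
```

I've handed the job in but got no verdict back. The last camera check showed all five offcuts in the pan, the pan within about 3 mm of its parking mark, the guard shut, the brush upright on its mat, and the arm clear of everything.

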